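Clear and index the dividing fixture

TASK

Use the wooden scraper block to sweep all four steel chips off the free end of the dark steel plate of the indexing fixture into the chip tray below it, without touching chips with the gripper or arm, and set the scraper back down on its base on the bench. Then take the black bar knob, turn it anticlockwise (seen from above) fully back to its end stop, then clockwise, counting the clicks, to the third notch from the stop without going past it. Finish while still gripping the knob there: do not let go; leave the other things on the bench where they are.

Things in the scene. Friction and masses are not known exactly. Their poses are not given: they have to be found in the camera images.
- fixture: fixed stand with a dark steel plate 100 (x) x 210 (y) x 20 mm, flat, no rim, its top 140 mm above the bench; origin on the bench under the plate's centre, y axis along the plate. The knob's disc (57 mm across, 6 to 16 mm above the plate) has its axis at fixture (0, -65 mm); behind it is a plunger housing (x 33 to 50, y -74 to -56 mm, top 17 mm above the plate)
- plate_end (a point): centre of the top edge of the plate's free end (fixture (0, 105, 140) mm), the end away from the knob. Beyond and below it a dark steel chip tray, open on top, fixed to the stand, stands on the bench: outside 150 (x) x 140 (y) x 55 mm, centre at fixture (0, 167) mm, walls 4 mm
- index_knob (a joint): knob angle in rad from its end stop (0), growing clockwise seen from above, to 2.094. A spring ball clicks into a notch every 24 degrees: at 0 (the stop, not counted), 0.419 (first), 0.838 (second), 1.257 (third). Starts in or near the first or second notch. Leaving a notch takes about 0.16 N m, then the knob snaps on; it rests in a notch by itself
- knob_grip (a point): point on the knob's axis at the height to grip, 40 mm above the plate. The knob is an upright black bar 42 mm long, 14 mm thick, 17 to 50 mm above the plate, turning with the disc; grip it across the 14 mm. The point's x axis runs along the bar (parallel to the fixture's x at joint value 0); a small steel dot marks the top at the bar's -x end
- plank_top (a point): top end of a white wooden plank that stands fixed in front of the bench, between the robot and the fixture; 85 mm wide along y, 35 mm thick, 0.355 m above the bench at this point. It goes down to the floor, leaning, 14 mm farther right (-y) per 100 mm down: keep the arm clear of it
- spade_top (a point): top of the handle of a fixed spade that leans between the robot and the left of the bench: its turquoise D-grip is 140 mm wide along y and 150 mm high, its shaft slopes down to the floor towards the right and the robot. Clear of the fixture; pass above it, or keep away
- scraper: wooden scraper block: base 110 (x) x 26 (y) x 22 mm high, with an upright grip 50 (x) x 20 (y) mm on its middle, from 22 to 68 mm above its underside; 0.14 kg. Origin at the centre of its underside. Starts upright on the bench, right of the fixture, its x axis roughly along the robot's y; grip it across the 20 mm
- chip_1: a loose steel chip, a bent sliver about 19x11 mm, 8 mm high, 15 g, light grey, lying on the free half of the plate; origin in the middle of its underside
- chip_2: a loose steel chip, a bent sliver about 19x11 mm, 8 mm high, 15 g, light grey, lying on the free half of the plate; origin in the middle of its underside
- chip_3: a loose steel chip, a bent sliver about 19x11 mm, 8 mm high, 15 g, light grey, lying on the free half of the plate; origin in the middle of its underside
- chip_4: a loose steel chip, a bent sliver about 19x11 mm, 8 mm high, 15 g, light grey, lying on the free half of the plate; origin in the middle of its underside
- tape_roll: bystander: black roll of tape, 53x51x19 mm, lying flat behind the scraper; origin at the centre of its underside
- padlock: bystander: brass padlock, 70x45x18 mm, lying flat behind and left of the scraper; origin at the centre of its underside
- plug: bystander: spark plug, 22x62x20 mm, lying flat left of the plate; origin at the centre of its underside

How it is judged:
On the way, in this order (a step that is already met when the one before it is completed fails the run):
1. all four chips lie in the chip tray (z of each of chip_1, chip_2, chip_3, chip_4 in the frame of fixture below 0.05 m and y of chip_1 in the frame of fixture between 0.095 and 0.24 m and x of chip_1 in the frame of fixture between -0.078 and 0.078 m and y of chip_2 in the frame of fixture between 0.095 and 0.24 m and x of chip_2 in the frame of fixture between -0.078 and 0.078 m and y of chip_3 in the frame of fixture between 0.095 and 0.24 m and x of chip_3 in the frame of fixture between -0.078 and 0.078 m and y of chip_4 in the frame of fixture between 0.095 and 0.24 m and x of chip_4 in the frame of fixture between -0.078 and 0.078 m), for 0.2 s.
2. with the scraper set down, the knob is turned back to its end stop (value of joint index_knob below 0.08 rad and height (world z) of scraper below 0.008 m and contact force between the fingers and scraper below 0.1 N), for 0.1 s.
At the end, for the whole second after the job is handed in: All four chips are inside the chip tray (origins between its walls, lower than 50 mm); the scraper stands on its base on the bench (within 8 mm, tilt under 0.15 rad), at rest; the knob is still at the third notch (1.257 +- 0.12 rad) and the fingers grip it with more than 3 N (all of step 1 and value of joint index_knob between 1.13664 and 1.37664 rad and velocity of joint index_knob between -0.1 and 0.1 rad/s and contact force between the fingers and index_knob above 3 N and height (world z) of scraper between -0.005 and 0.008 m and angle between scraper's own z axis and vertical below 0.15 rad and linear speed of scraper below 0.02 m/s); the arm keeps its last pose, push and grip.
It fails at once if the knob is turned more than half a notch past the third notch (value of joint index_knob above 1.47664 rad).
It fails at once if the gripper or arm touches a chip (contact force between any of the fingers, the arm and chip_1 above 0.3 N or contact force between any of the fingers, the arm and chip_2 above 0.3 N or contact force between any of the fingers, the arm and chip_3 above 0.3 N or contact force between any of the fingers, the arm and chip_4 above 0.3 N).
It fails at once if a bystander is moved more than 30 mm (distance of any of tape_roll, padlock, plug from where it was at the start of the episode above 0.03 m).
It also fails if it takes over 67 s, if anything falls off the work surface, if the arm or the gripper's body presses on something with over 40 N, if the wrist force passes 120 N, or if a joint passes its speed limit or range.

ROBOT

A 6-joint arm with a two-finger parallel gripper is mounted at the origin on a cart in front of the work surface, level with it; the furniture and walls round the work are solid. World frame = base frame: x ahead of the robot, y to its left, z up, the work surface at z = 0. Lengths are in m, angles in rad, forces in N, time in s.
With the tool pointing down it reaches from about 0.225 to 0.875 m from the base axis. Payload 3.4 kg.
Tool frame: the origin (TCP) lies on the centre line of the jaws, within the pads' length; the fingertips stand 22 mm ahead of it and the grasp point (between the pads) lies 3 mm ahead of it; z points along the fingers, y is the line along which they close (so a half turn about z gives the same grasp; the last joint's range is limited). The gripper opens to 85 mm and grips with 20 to 120 N. Pads are 22 mm wide; open, the fingers measure 114 mm over their backs; the gripper's body (76 mm by 85 mm) begins 54 mm behind the grasp point. The pads swing forward as they close: fully open they stand 13 mm farther back than shut.
Start: joints at [1.01, 0.276, 1.505, -0, 1.361, -0.121], TCP at [0.245, 0.52, 0.253] pointing down, gripper open.
Joint ranges: [-2.89, 2.89], [-0.75, 2.08], [0.22, 2.7], [-1.18, 4.32], [0.11, 2.71], [-2.7, 2.7]. Speed limits (rad/s): [2.57, 2.57, 3.14, 3.14, 3.14, 3.14].

INTERFACE

Orientations are given as a unit quaternion [w, x, y, z].
In Python, from rig import manip gives the robot as it stands.
- The arm moves only by the shell command python3 steer.py [OPENING] [FORCE], which reads ROWS from standard input. ROWS is a JSON object with one list for each field, all of the same length, 1 to 5, a row being the entries at one place: dx, dy, dz (the shift in m), yaw (a turn about the tool's z in rad); each row shifts and turns the commanded pose from where the row before left it, along the tool's axes as they then stand; what a row does not reach is not made up. A row lasts 1/12 s, in which the tool goes at most 0.0417 m and 0.125 rad, less where a joint would pass 70% of its speed; a pose out of reach is approached as far as the arm can. OPENING is the finger opening in m, set as the command begins (- or left out keeps the last). The fingers move at their own pace and stop on an object; FORCE is the grip in N (left out, the last holds). Time passes only in rows, so rows that do not move let the fingers close. It prints the time, the measured TCP pose, the force, the opening and the grip force at its end. Input that does not fit is refused with a message, and nothing moves.
- manip.get_state(): the state, without advancing time (a new reading comes with each control period).
- manip.get_image(name): name is "scene" or "side" or "wrist"; returns a dict with "img" (480x640x3 uint8, red, green, blue), "camera_matrix" (3x3 intrinsics, pixels), "T" (4x4, takes a point from camera to world coordinates); the wrist camera has in their place "hand_eye" (4x4, takes a point from camera to tool coordinates, whose origin is the TCP and whose axes are the flange's). Camera axes: x right, y down, z forward; pixel columns grow to the right and rows downward; lengths in m; the calibration is good to about 2 mm. A picture is of the moment at which its call begins: read the wrist's pose just before it. There is no depth.
- manip.sign_off(): hands the job in; it is judged then, once.
The state is a dict: "clock": time; "qpos": joint angles; "qd": joint speeds; "effort": joint torques, N m; "position": TCP position; "ee_rot": TCP orientation; "contact_force": force on the tool from outside, world axes, zero at the start; "moment": the same for the moment, N m; "width": finger opening in m; "gripper_force": force on a finger pad.
Only numpy, scipy, OpenCV 4.12 (cv2) and the standard library are available. Lean on these libraries where they do the work, as an engineer would, in place of code of your own. Each camera call takes 0.05 s, during which the arm holds its last target. There are 200 camera calls.

## Working session

There is one attempt and no reset: what is moved stays moved. The work goes in short steps, Python scripts to look and compute and a shell command to move; the robot and the scene stay as the last step left them, time stands still between calls to the robot, and variables do not carry over. Pictures are saved under pics/ and viewed, at most 10 in all, crops included, and the job is handed in when it is done.

```bash
ls; mkdir -p pics; python3 - <<'E'
from rig import manip
import cv2,numpy as np
s=manip.get_state();print(s)
for n in("scene","side","wrist"):
    d=manip.get_image(n);np.savez(f"pics/{n}0.npz",**d)
    cv2.imwrite(f"pics/{n}0.png",d["img"][:,:,::-1])
    print(n,{k:np.round(v,4).tolist() for k,v in d.items() if k!="img"})
E
```

```text
pics
rig.py
steer.py
{'clock': 0.0, 'qpos': array([ 1.01000450e+00,  2.76568439e-01,  1.50617367e+00, -1.57176457e-05,
        1.36068374e+00, -1.20996481e-01]), 'qd': array([-0.00035728, -0.00078375, -0.00035668, -0.00113854,  0.00116997,
       -0.00226339]), 'effort': array([-2.11427810e-03, -4.16764212e+01, -2.45805341e+01, -6.07610968e-05,
        1.11930905e-02, -2.03938242e-05]), 'position': array([0.24454519, 0.51984654, 0.25243866]), 'ee_rot': array([-2.99204064e-04,  2.18128065e-01,  9.75919724e-01, -8.66423111e-04]), 'contact_force': array([ 0.03490466, -0.41790895,  0.10990385]), 'moment': array([-0.02120974, -0.03198662, -0.03860661]), 'gripper_force': 0.0, 'width': 0.08570354772616655}
scene {'camera_matrix': [[443.5464, 0.0, 323.2729], [0.0, 443.5464, 238.1222], [0.0, 0.0, 1.0]], 'T': [[0.8162, -0.3412, 0.4662, -0.0965], [-0.5775, -0.4603, 0.6743, -0.8494], [-0.0154, -0.8196, -0.5727, 0.9017], [0.0, 0.0, 0.0, 1.0]]}
side {'camera_matrix': [[503.7763, 0.0, 311.3139], [0.0, 503.7763, 244.6385], [0.0, 0.0, 1.0]], 'T': [[-0.9982, 0.05, -0.0331, 0.5098], [0.0573, 0.6307, -0.7739, 0.9829], [-0.0178, -0.7744, -0.6324, 1.1043], [0.0, 0.0, 0.0, 1.0]]}
wrist {'camera_matrix': [[391.979, 0.0, 317.2053], [0.0, 391.979, 244.3337], [0.0, 0.0, 1.0]], 'hand_eye': [[-0.0005, -0.952, -0.3061, 0.0789], [1.0, 0.0002, -0.0024, -0.0002], [0.0024, -0.3061, 0.952, -0.1202], [0.0, 0.0, 0.0, 1.0]]}
```
View pics/scene0.png

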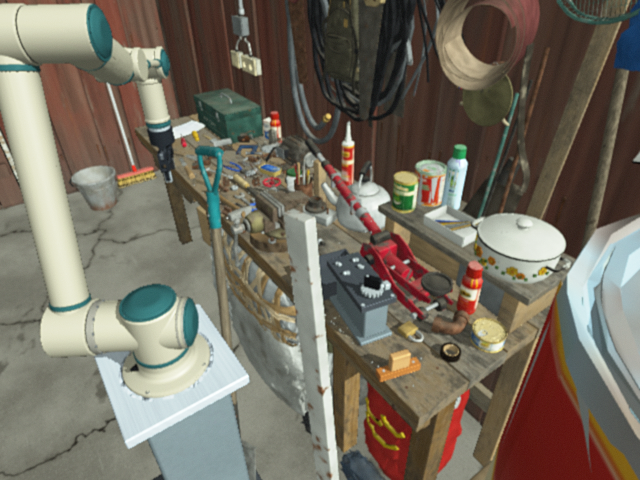

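View pics/side0.png

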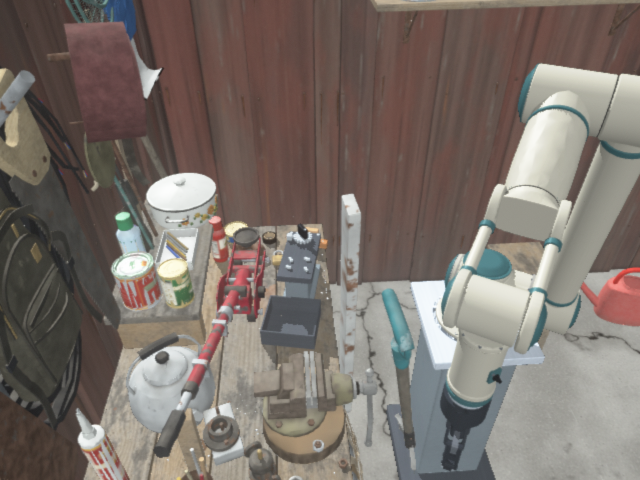

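The scene view shows the plate near (360,275) with the knob at (375,285), the scraper at (398,365), the plank top at (300,213) and the spade grip at (207,155). The side view shows the plate at (300,255), the knob at (303,232) and the tray at (290,320). I'll enlarge both for accurate pixels.

```bash
cat > h.py <<'E'
import numpy as np,cv2
from scipy.spatial.transform import Rotation as R
def ray(K,T,px):
    d=np.linalg.inv(K)@np.array([px[0],px[1],1.]);return T[:3,3],T[:3,:3]@d
def onz(K,T,px,z):
    o,d=ray(K,T,px);return o+d*(z-o[2])/d[2]
def tri(rs):
    A=np.zeros((3,3));b=np.zeros(3)
    for o,d in rs:
        d=d/np.linalg.norm(d);P=np.eye(3)-np.outer(d,d);A+=P;b+=P@o
    p=np.linalg.solve(A,b)
    return p,[np.linalg.norm(np.cross(p-o,d/np.linalg.norm(d))) for o,d in rs]
def proj(K,T,p):
    q=T[:3,:3].T@(np.asarray(p)-T[:3,3]);q=K@q;return q[:2]/q[2]
def Tt(s):
    T=np.eye(4);q=s["ee_rot"];T[:3,:3]=R.from_quat([q[1],q[2],q[3],q[0]]).as_matrix();T[:3,3]=s["position"];return T
def load(n):
    d=np.load(f"pics/{n}.npz");return d["img"],d["camera_matrix"],d["T"]
E
python3 - <<'E'
import cv2,numpy as np
a=cv2.imread("pics/scene0.png")[230:405,290:480]
b=cv2.imread("pics/side0.png")[190:355,230:370]
f=lambda i,k:cv2.resize(i,None,fx=k,fy=k,interpolation=cv2.INTER_CUBIC)
o=np.zeros((600,800,3),np.uint8)
A=f(a,2.4);B=f(b,2.4)
o[:A.shape[0],:A.shape[1]]=A;o[:B.shape[0],460:460+B.shape[1]]=B
cv2.imwrite("pics/c1.png",o[:430])
E
```

View pics/c1.png

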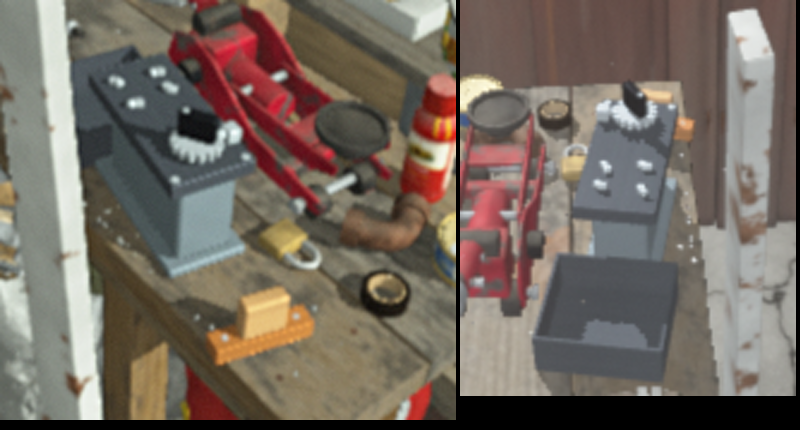

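The crop shows plate corners, scene crop (92,72), (165,53), (254,160), (175,188) and side crop (652,214), (576,205). The chips are on the free half, the knob bar is at (198,124), and the scraper at (262,330) has its grip on top.

```bash
python3 - <<'E'
from h import *
_,K1,T1=load("scene0");_,K2,T2=load("side0")
s=lambda u,v:(290+u/2.4,230+v/2.4)
d=lambda u,v:(230+(u-460)/2.4,190+v/2.4)
for n,a,b in [("free-x",(92,72),(652,214)),("free+x",(165,53),(576,205)),("knob-x",(175,188),(676,110)),("bartop",(200,116),(633,92)),("planktop",(30,0),(745,18))]:
    p,e=tri([ray(K1,T1,s(*a) if n!="planktop" else (300,213)),ray(K2,T2,d(*b))]);print(n,p.round(3),np.round(e,4), onz(K1,T1,s(*a),.14).round(3),onz(K2,T2,d(*b),.14).round(3))
for n,a in [("knob-x",(175,188)),("knob+x",(254,160))]:print(n,onz(K1,T1,s(*a),.14).round(3))
for n,a,z in [("scr base top L",(208,346),.022),("scr base topR",(312,318),.022),("griptop L",(240,300),.068),("griptop R",(290,290),.068),("padlock",(285,240),.01),("tape",(386,290),.01)]:print(n,onz(K1,T1,s(*a),z).round(3))
E
```

```text
free-x [ 0.473 -0.047  0.139] [0.0012 0.0012] [ 0.473 -0.048  0.14 ] [ 0.472 -0.045  0.14 ]
free+x [ 0.562 -0.07   0.14 ] [0.0026 0.0026] [ 0.565 -0.07   0.14 ] [ 0.56  -0.067  0.14 ]
knob-x [ 0.431 -0.249  0.133] [0.0021 0.0021] [ 0.428 -0.254  0.14 ] [ 0.43  -0.238  0.14 ]
bartop [ 0.485 -0.222  0.185] [0.0007 0.0007] [ 0.523 -0.183  0.14 ] [ 0.484 -0.281  0.14 ]
planktop [ 0.359 -0.104  0.366] [0.0038 0.0038] [0.497 0.121 0.14 ] [ 0.317 -0.441  0.14 ]
knob-x [ 0.428 -0.254  0.14 ]
knob+x [ 0.522 -0.271  0.14 ]
scr base top L [ 0.393 -0.356  0.022]
scr base topR [ 0.502 -0.392  0.022]
griptop L [ 0.429 -0.358  0.068]
griptop R [ 0.478 -0.378  0.068]
padlock [ 0.565 -0.29   0.01 ]
tape [ 0.601 -0.405  0.01 ]
```

```bash
python3 - <<'E'
from h import *
_,K1,T1=load("scene0");_,K2,T2=load("side0")
for n,a,b in [("spade",(207,150),(390,294)),("jackhandle end",(309,143),(168,445)),("jack handle mid",(340,190),(235,300)),("arm elbow",(40,35),(600,105)),("caulk top",(349,124),(85,418)),("kettle",(369,184),(172,358))]:
    p,e=tri([ray(K1,T1,a),ray(K2,T2,b)]);print(n,p.round(3),np.round(e,3))
s=np.array([.245,.52]);ax=np.array([[-.905,.4257],[.4257,.905]])
for g in [(.52,.25),(.56,-.05),(.47,-.30)]:
    g=np.array(g);print(g,(ax@(g-s)).round(3));s=g
E
```

```text
spade [0.314 0.288 0.397] [0.013 0.013]
jackhandle end [0.763 0.48  0.235] [0.002 0.002]
jack handle mid [0.652 0.122 0.234] [0.009 0.009]
arm elbow [-0.011  0.211  0.743] [0.001 0.001]
caulk top [0.917 0.44  0.282] [0.008 0.008]
kettle [0.822 0.206 0.153] [0.011 0.011]
[0.52 0.25] [-0.364 -0.127]
[ 0.56 -0.05] [-0.164 -0.254]
[ 0.47 -0.3 ] [-0.025 -0.265]
```

```bash
echo '{"dx": [0,0,0,0,0],"dy": [0,0,0,0,0],"dz": [-0.04,-0.04,-0.04,-0.04,-0.04],"yaw": [0,0,0,0,0]}' | python3 steer.py 
echo '{"dx": [0,-0.0364,-0.0364,-0.0364,-0.0364],"dy": [0,-0.0127,-0.0127,-0.0127,-0.0127],"dz": [-0.03,0,0,0,0],"yaw": [0,0,0,0,0]}' | python3 steer.py
echo '{"dx": [-0.0364,-0.0364,-0.0364,-0.0364,-0.0364],"dy": [-0.0127,-0.0127,-0.0127,-0.0127,-0.0127],"dz": [0,0,0,0,0],"yaw": [0,0,0,0,0]}' | python3 steer.py
echo '{"dx": [-0.0364,-0.0205,-0.0205,-0.0205,-0.0205],"dy": [-0.0127,-0.0318,-0.0318,-0.0318,-0.0318],"dz": [0,0,0,0,0],"yaw": [0,0,0,0,0]}' | python3 steer.py
echo '{"dx": [-0.0205,-0.0205,-0.0205,-0.0205,-0.0036],"dy": [-0.0318,-0.0318,-0.0318,-0.0318,-0.038],"dz": [0,0,0,0,0],"yaw": [0,0,0,0,0]}' | python3 steer.py
python3 - <<'E'
from h import *
from rig import manip
s=manip.get_state();print(s["position"],s["qpos"])
d=manip.get_image("wrist");np.savez("pics/w1.npz",img=d["img"],camera_matrix=d["camera_matrix"],T=Tt(s)@d["hand_eye"])
cv2.imwrite("pics/w1.png",d["img"][:,:,::-1])
E
```

```text
clock: 0.57
position: [0.2444, 0.5198, 0.4551]
ee_rot: [-0.0, 0.218, 0.976, -0.0]
contact_force: [-0.3, 1.1, 0.8]
width: 0.0855
gripper_force: 0.0
clock: 0.98
position: [0.3556, 0.4112, 0.4832]
ee_rot: [0.0, 0.218, 0.976, -0.0]
contact_force: [0.4, 0.2, 1.0]
width: 0.0856
gripper_force: 0.0
clock: 1.4
position: [0.4935, 0.2758, 0.4831]
ee_rot: [-0.0, 0.218, 0.976, -0.0]
contact_force: [0.4, -0.3, -0.1]
width: 0.0855
gripper_force: 0.0
clock: 1.82
position: [0.5402, 0.0986, 0.4828]
ee_rot: [-0.0, 0.218, 0.976, -0.0]
contact_force: [0.3, -0.4, 0.2]
width: 0.0859
gripper_force: 0.0
clock: 2.23
position: [0.5494, -0.088, 0.4813]
ee_rot: [-0.0, 0.218, 0.976, 0.0]
contact_force: [1.3, -1.2, 0.1]
width: 0.0853
gripper_force: 0.0
[ 0.54935702 -0.08800295  0.48132355] [-2.84060456e-01  2.12658917e-01  1.04677991e+00  2.58208054e-04
  1.88290042e+00 -1.41496289e+00]
```

View pics/w1.png

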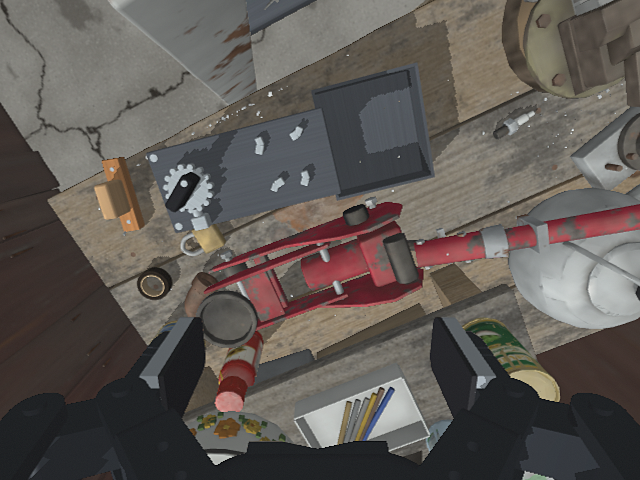

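The wrist view shows the plate from (150,155) to (340,195), with chips near (260,145), (297,132), (278,185) and (306,178). The knob bar is at (183,190), the scraper at (112,197), the tray at (375,130) and the jack's cup at (228,318). I'll take a second wrist view nearer the scraper.

```bash
echo '{"dx": [0.011,0.011,0.011,0.011,0.011],"dy": [-0.036,-0.036,-0.036,-0.036,-0.036],"dz": [0,0,0,0,0],"yaw": [0.04,0.04,0.04,0.04,0.04]}' | python3 steer.py >/dev/null
echo '{"dx": [0,0,0],"dy": [0,0,0],"dz": [0,0,0],"yaw": [0,0,0]}' | python3 steer.py
python3 - <<'E'
from h import *
from rig import manip
s=manip.get_state();print(s["position"],s["qpos"],s["ee_rot"])
d=manip.get_image("wrist");np.savez("pics/w2.npz",img=d["img"],camera_matrix=d["camera_matrix"],T=Tt(s)@d["hand_eye"])
cv2.imwrite("pics/w2.png",d["img"][:,:,::-1])
E
```

```text
clock: 2.95
position: [0.4105, -0.2139, 0.4833]
ee_rot: [0.0, 0.315, 0.949, 0.0]
contact_force: [0.5, -0.7, 0.6]
width: 0.0852
gripper_force: 0.0
[ 0.41049983 -0.21393879  0.48329168] [-6.31611301e-01  5.79401272e-02  1.22805481e+00  9.51745371e-04
  1.85544454e+00 -1.56224259e+00] [2.12892660e-04 3.14517975e-01 9.49251405e-01 4.11254206e-04]
```

View pics/w2.png

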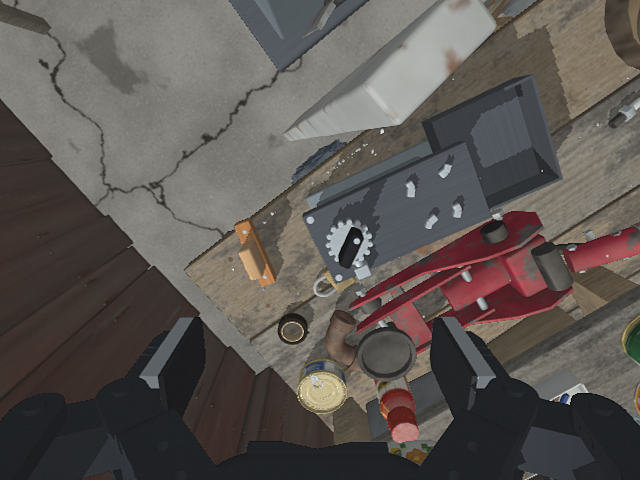

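The second wrist view shows the scraper base at (256,252) with its grip at (249,260), and the plate from (310,215) to (480,175). The bar is at (351,246), and the chips are at (410,189), (445,172), (432,221) and (457,210). Next I segment and triangulate these.

```bash
python3 - <<'E'
from h import *
def blobs(m,x0,y0,x1,y1,amin,amax=1e9):
    mm=np.zeros_like(m);mm[y0:y1,x0:x1]=m[y0:y1,x0:x1]
    n,l,st,c=cv2.connectedComponentsWithStats(mm)
    out=[]
    for i in range(1,n):
        if amin<=st[i,4]<=amax:
            cn,_=cv2.findContours((l==i).astype(np.uint8),0,2)
            r=cv2.minAreaRect(cn[0]);out.append((c[i].round(1).tolist(),int(st[i,4]),np.round(cv2.boxPoints(r),1).tolist()))
    return out
for n,sc,ch,kb in [("w1",(85,150,160,240),(235,110,320,200),(160,165,215,215)),("w2",(225,210,285,295),(395,155,475,235),(330,220,375,275))]:
    im,K,T=load(n);h=cv2.cvtColor(im,cv2.COLOR_RGB2HSV)
    print(n,[h[y,x].tolist() for x,y in ([(103,203),(122,180),(183,190)] if n=="w1" else [(249,260),(256,240),(351,246)])])
    woodbase=cv2.inRange(h,(8,150,120),(16,255,255));print("base",blobs(woodbase,*sc,60))
    wg=cv2.inRange(h,(10,60,150),(25,149,255));print("grip",blobs(wg,*sc,60))
    wh=cv2.inRange(im,(135,135,135),(255,255,255));print("chips",*[(b[0],b[1]) for b in blobs(wh,*ch,25)])
    bk=cv2.inRange(im,(0,0,0),(38,38,38));print("bar",*blobs(bk,*kb,60),sep="\n")
E
```

```text
w1 [[16, 99, 199], [14, 136, 124], [105, 23, 44]]
base []
grip [([110.1, 167.9], 225, [[102.5, 160.39999389648438], [117.30000305175781, 158.1999969482422], [120.19999694824219, 178.39999389648438], [105.4000015258789, 180.5]]), ([104.2, 202.1], 411, [[92.9000015258789, 186.6999969482422], [104.0, 183.0], [115.5, 217.5], [104.4000015258789, 221.1999969482422]]), ([128.8, 221.2], 267, [[116.5999984741211, 212.8000030517578], [131.89999389648438, 207.6999969482422], [138.89999389648438, 228.6999969482422], [123.5999984741211, 233.8000030517578]])]
chips ([296.0, 133.2], 98) ([258.8, 145.8], 110) ([304.5, 178.2], 91) ([277.0, 184.4], 100)
bar
([186.7, 187.6], 344, [[164.89999389648438, 204.10000610351562], [185.6999969482422, 168.60000610351562], [200.3000030517578, 177.10000610351562], [179.5, 212.60000610351562]])
w2 [[16, 99, 198], [14, 132, 124], [113, 23, 45]]
base []
grip [([242.4, 231.0], 204, [[233.5, 226.1999969482422], [247.60000610351562, 220.60000610351562], [254.89999389648438, 238.8000030517578], [240.8000030517578, 244.5]]), ([255.0, 269.1], 531, [[237.39999389648438, 252.8000030517578], [257.29998779296875, 243.5], [274.8999938964844, 281.6000061035156], [254.89999389648438, 290.79998779296875]])]
chips ([445.1, 170.8], 95) ([410.5, 189.5], 104) ([457.1, 210.8], 91) ([431.0, 221.6], 91)
bar
([350.0, 242.7], 291, [[334.8999938964844, 260.79998779296875], [351.5, 225.89999389648438], [365.3999938964844, 232.5], [348.8999938964844, 267.3999938964844]])
```

```bash
python3 - <<'E'
import cv2,numpy as np
c=lambda n,x,y:cv2.resize(cv2.imread(f"pics/{n}.png")[y:y+75,x:x+100],None,fx=4,fy=4,interpolation=cv2.INTER_CUBIC)
cv2.imwrite("pics/c2.png",np.vstack([np.hstack([c("w1",75,155),c("w1",140,150)]),np.hstack([c("w2",210,218),c("w2",298,208)])]))
E
```

```text
(no output)
```

View pics/c2.png

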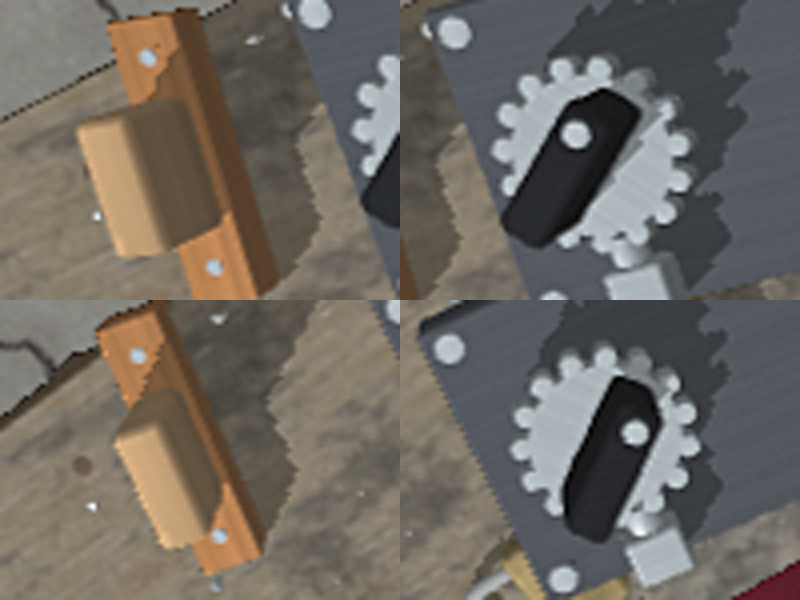

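The enlarged tiles show the scraper's two screws (upper left tile (148,58), (214,268); lower left (138,56), (219,237)) and the bar's dot (upper right (176,134); lower right (235,132)). The disc centres are near (192,152) and (207,140), and the corner screws are at (55,33) and (50,49).

```bash
python3 - <<'E'
from h import *
_,K1,T1=load("w1");_,K2,T2=load("w2")
def P(n,a,b):
    p,e=tri([ray(K1,T1,a),ray(K2,T2,b)]);print(n,p.round(4),"err",round(e[0],4));return p
t=lambda ox,oy,u,v:(ox+u/4-.4,oy+v/4-.4)
s1=P("scr1",t(75,155,148,58),t(210,218,138,56));s2=P("scr2",t(75,155,214,268),t(210,218,219,237))
print("scr yaw",np.degrees(np.arctan2(*(s2-s1)[1::-1])),(s1+s2)/2)
P("griptop",t(75,155,123,184),t(210,218,157,188))
k=P("dot",t(140,150,176,134),t(298,208,235,132))
c=P("disc",t(140,150,192,152),t(298,208,207,140))
print("disc@.156",onz(K1,T1,t(140,150,192,152),.156),onz(K2,T2,t(298,208,207,140),.156))
a=P("ps1",t(140,150,55,33),t(298,208,50,49));b=P("ps2",(178,227),t(298,208,163,279))
print("fix yaw knob end",np.degrees(np.arctan2(*(b-a)[1::-1])))
f1=P("free-x",(318,107),(463,142));f2=P("free+x",(340,195),(491,209))
print("fix yaw free",np.degrees(np.arctan2(*(f2-f1)[1::-1])))
ch=[P("chip",a,b) for a,b in [((296,133.2),(445.1,170.8)),((258.8,145.8),(410.5,189.5)),((304.5,178.2),(457.1,210.8)),((277,184.4),(431,221.6))]]
m=(f1+f2)/2; ang=np.arctan2(m[1]-c[1],m[0]-c[0]);print("y axis yaw",np.degrees(ang),"disc-free dist",np.linalg.norm(m[:2]-c[:2]),"(0.170)")
y=np.array([np.cos(ang),np.sin(ang)]);x=np.array([y[1],-y[0]]);O=c[:2]+.065*y
print("origin",O)
for q in ch+[s1,s2,k]:print("fix xy",((q[:2]-O)@x).round(3),((q[:2]-O)@y).round(3))
d=c[:2]-k[:2];print("bar yaw",np.degrees(np.arctan2(d[1],d[0])))
E
```

```text
scr1 [ 0.4127 -0.3579  0.0226] err 0.0
scr2 [ 0.4897 -0.3801  0.0231] err 0.0
scr yaw -16.07779562673522 [ 0.45122378 -0.36896661  0.02285352]
griptop [ 0.4505 -0.3708  0.0624] err 0.0011
dot [ 0.476  -0.2101  0.1895] err 0.0001
disc [ 0.4826 -0.2211  0.1578] err 0.0005
disc@.156 [ 0.48226433 -0.22137048  0.156     ] [ 0.48343159 -0.22170129  0.156     ]
ps1 [ 0.4359 -0.2451  0.1407] err 0.0
ps2 [ 0.5185 -0.2624  0.1399] err 0.0007
fix yaw knob end -11.824997742109867
free-x [ 0.4669 -0.0497  0.1412] err 0.0002
free+x [ 0.5647 -0.0639  0.1302] err 0.0061
fix yaw free -8.275278680003956
chip [ 0.4815 -0.0837  0.1456] err 0.0001
chip [ 0.4758 -0.1277  0.1463] err 0.0
chip [ 0.5307 -0.0969  0.1461] err 0.0
chip [ 0.5234 -0.1289  0.1462] err 0.0001
y axis yaw 78.5704742053018 disc-free dist 0.16766720877892385 (0.170)
origin [ 0.49543146 -0.15740486]
fix xy -0.028 0.069
fix xy -0.025 0.025
fix xy 0.023 0.066
fix xy 0.022 0.034
fix xy -0.041 -0.213
fix xy 0.039 -0.219
fix xy -0.009 -0.056
bar yaw -59.21709717923323
```

```bash
echo '{"dx": [-0.0313,-0.0313,-0.0313,-0.0313,0],"dy": [-0.025,-0.025,-0.025,-0.025,0],"dz": [0,0,0,0,0.04],"yaw": [0,0,0,0,-0.12]}' | python3 steer.py .085 >/dev/null
echo '{"dx": [0,0,0,0,0],"dy": [0,0,0,0,0],"dz": [0.04,0.04,0.04,0.04,0.04],"yaw": [-0.12,-0.12,0,0,0]}' | python3 steer.py >/dev/null
echo '{"dx": [0,0,0],"dy": [0,0,0],"dz": [0.04,0,0],"yaw": [0,0,0]}' | python3 steer.py
python3 - <<'E'
from h import *
from rig import manip
s=manip.get_state();T=Tt(s);print(s["position"],"yaw y",np.degrees(np.arctan2(T[1,1],T[0,1])))
g=np.array([.4512,-.369,.05]);print("delta tool",T[:3,:3].T@(g-s["position"]))
d=manip.get_image("wrist");np.savez("pics/w3.npz",img=d["img"],camera_matrix=d["camera_matrix"],T=T@d["hand_eye"])
im=d["img"];K=d["camera_matrix"];Tc=T@d["hand_eye"]
print("pred screws",proj(K,Tc,[.4127,-.3579,.022]),proj(K,Tc,[.4897,-.3801,.022]),"grip top",proj(K,Tc,[.4512,-.369,.068]))
cv2.imwrite("pics/w3.png",im[:,:,::-1])
E
```

```text
clock: 4.08
position: [0.4515, -0.3673, 0.2013]
ee_rot: [-0.002, 0.138, 0.99, 0.002]
contact_force: [-0.3, -0.3, 0.8]
width: 0.085
gripper_force: 0.0
[ 0.45147882 -0.36732662  0.20132973] yaw y 74.0974578808421
delta tool [-0.00089269 -0.00216108  0.15132117]
pred screws [315.51643916 173.65948157] [315.38962977 272.05558288] grip top [315.23421643 241.98955523]
```

View pics/w3.png

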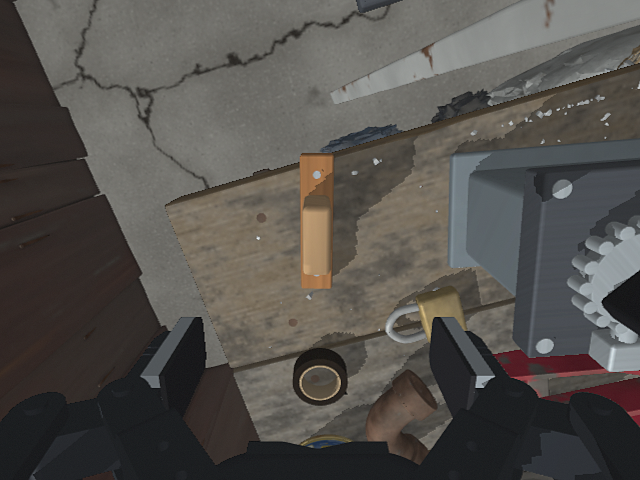

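The wrist view shows the scraper centred between the jaws. Its screws are at (317,174) and (317,274), within 2 px of the prediction, and the padlock and tape are clear. Descending to grasp.

```bash
echo '{"dx": [0,0,0,0,0],"dy": [0,0,0,0,0],"dz": [0.04,0.04,0.04,0.031,0],"yaw": [0,0,0,0,0]}' | python3 steer.py >/dev/null
echo '{"dx": [0,0],"dy": [0,0],"dz": [0,0],"yaw": [0,0]}' | python3 steer.py; echo '{"dx": [0,0,0,0,0],"dy": [0,0,0,0,0],"dz": [0,0,0,0,0],"yaw": [0,0,0,0,0]}' | python3 steer.py 0 60 >/dev/null; echo '{"dx": [0,0,0,0,0],"dy": [0,0,0,0,0],"dz": [0,0,0,0,0],"yaw": [0,0,0,0,0]}' | python3 steer.py
```

```text
clock: 4.72
position: [0.4537, -0.3714, 0.0558]
ee_rot: [0.003, 0.139, 0.99, -0.002]
contact_force: [0.8, -0.0, 0.6]
width: 0.085
gripper_force: 0.0
clock: 5.55
position: [0.4511, -0.3691, 0.0526]
ee_rot: [0.0, 0.139, 0.99, 0.0]
contact_force: [0.1, 2.0, 6.0]
width: 0.0191
gripper_force: 62.4
```

```bash
echo '{"dx": [0,0,0,0,0],"dy": [0,0,0,0,0],"dz": [-0.04,-0.04,-0.04,-0.04,-0.04],"yaw": [0,0,0,-0.075,0]}' | python3 steer.py >/dev/null
echo '{"dx": [0,0,0,0,0],"dy": [0,0.035,0.035,0.035,0.035],"dz": [-0.018,0,0,0,0],"yaw": [0,0,0,0,0]}' | python3 steer.py
echo '{"dx": [0,0,0,0,0],"dy": [0.035,0.035,0,0,0],"dz": [0,0,0,0,0],"yaw": [0,0,0,0,0]}' | python3 steer.py
cat > st.py <<'E'
from h import *
from rig import manip
import sys
s=manip.get_state();T=Tt(s);y=np.radians(78.3);Y=np.array([np.cos(y),np.sin(y)]);X=np.array([Y[1],-Y[0]]);O=np.array([.4954,-.1574])
r=s["position"][:2]-O
print("fix",(r@X).round(4),(r@Y).round(4),"z",s["position"][2].round(4),"yaw",np.degrees(np.arctan2(T[1,1],T[0,1])).round(2),"F",s["contact_force"].round(1),"M",s["moment"].round(2),"t",s["clock"],"w",s["width"].round(4),s["gripper_force"],"q",s["qpos"].round(2))
if len(sys.argv)>1:
    for n in("scene","side","wrist"):
        d=manip.get_image(n);d=dict(d)
        if n=="wrist":d["T"]=T@d.pop("hand_eye")
        np.savez(f"pics/{n}_{sys.argv[1]}.npz",**d);cv2.imwrite(f"pics/{n}_{sys.argv[1]}.png",d["img"][:,:,::-1])
E
python3 st.py a
```

```text
clock: 6.38
position: [0.4792, -0.2308, 0.2694]
ee_rot: [-0.001, 0.103, 0.995, 0.0]
contact_force: [0.4, -0.0, -1.3]
width: 0.0197
gripper_force: 61.6
clock: 6.8
position: [0.4936, -0.1638, 0.2697]
ee_rot: [-0.0, 0.102, 0.995, -0.0]
contact_force: [-0.1, -0.6, -1.6]
width: 0.0195
gripper_force: 61.7Traceback (most recent call last):
  File "st.py", line 6, in <module>
    print("fix",(r@X).round(4),(r@Y).round(4),"z",s["position"][2].round(4),"yaw",np.degrees(np.arctan2(T[1,1],T[0,1])).round(2),"F",s["contact_force"].round(1),"M",s["moment"].round(2),"t",s["clock"],"w",s["width"].round(4),s["gripper_force"],"q",s["qpos"].round(2))
                                                                                                                                                                                                             ^^^^^^^^^^^^^^^^
AttributeError: 'float' object has no attribute 'round'
```

```bash
sed -i 's/s\["width"\].round(4)/round(s["width"],4)/' st.py
echo '{"dx": [0,0,0,0],"dy": [0,0,0,0],"dz": [0.033,0.034,0,0],"yaw": [0,0,0,0]}' | python3 steer.py >/dev/null; python3 st.py a
python3 - <<'E'
import cv2,numpy as np
c=lambda n,x,y:cv2.resize(cv2.imread(f"pics/{n}.png")[y:y+120,x:x+130],None,fx=3,fy=3,interpolation=cv2.INTER_CUBIC)
cv2.imwrite("pics/c3.png",np.hstack([c("scene_a",310,230),c("side_a",240,195)]))
E
```

```text
fix -0.0016 -0.0074 z 0.2017 yaw 78.16 F [ 0.3 -0.5 -0.5] M [0.01 0.02 0.04] t 7.1333 w 0.0195 61.443318128585815 q [-0.46  0.23  1.7  -0.    1.21 -1.82]
```

View pics/c3.png

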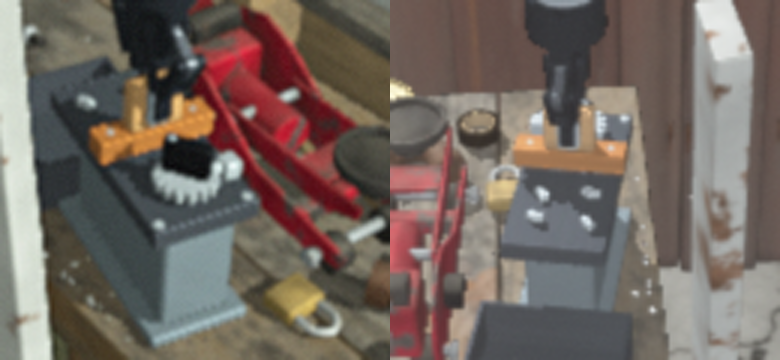

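Both views show the scraper level just above the plate, spanning its width between the knob and all four chips; the plank is clear. Lowering gently until contact.

```bash
echo '{"dx": [0,0,0],"dy": [0,0,0],"dz": [0.007,0,0],"yaw": [0,0,0]}' | python3 steer.py>/dev/null; python3 st.py; echo '{"dx": [0,0,0],"dy": [0,0,0],"dz": [0.0015,0,0],"yaw": [0,0,0]}' | python3 steer.py >/dev/null; python3 st.py;  echo '{"dx": [0,0,0],"dy": [0,0,0],"dz": [0.001,0,0],"yaw": [0,0,0]}' | python3 steer.py>/dev/null; python3 st.py
```

```text
fix -0.0002 -0.0065 z 0.1967 yaw 78.26 F [ 0.6  0.  -1.5] M [ 0.06  0.02 -0.04] t 7.5333 w 0.0194 61.53065085411072 q [-0.45  0.23  1.71  0.    1.2  -1.82]
fix -0.0003 -0.0063 z 0.1949 yaw 78.28 F [-0.2  0.6 -1. ] M [-0.01  0.   -0.06] t 7.7833 w 0.0194 61.53014659881592 q [-0.45  0.23  1.71  0.    1.19 -1.82]
fix -0.0003 -0.0063 z 0.1937 yaw 78.27 F [ 0.2 -0.9 -2.6] M [ 0.   -0.01  0.  ] t 8.0333 w 0.0194 61.5296745300293 q [-0.45  0.24  1.72  0.    1.19 -1.82]
```

```bash
echo '{"dx": [0,0,0,0,0],"dy": [0,0.012,0.012,0.012,0.012],"dz": [0.0007,0,0,0,0],"yaw": [0,0,0,0,0]}' | python3 steer.py|sed -n 2,4p; python3 st.py
echo '{"dx": [0,0,0,0,0],"dy": [0.012,0.012,0.012,0.012,0.012],"dz": [0,0,0,0,0],"yaw": [0,0,0,0,0]}' | python3 steer.py>/dev/null; python3 st.py;echo '{"dx": [0,0,0,0,0],"dy": [0.012,0.012,0,0,0],"dz": [0,0,0,0,0],"yaw": [0,0,0,0,0]}' | python3 steer.py>/dev/null; python3 st.py b
python3 - <<'E'
import cv2,numpy as np
c=lambda n,x,y:cv2.resize(cv2.imread(f"pics/{n}.png")[y:y+120,x:x+130],None,fx=3,fy=3,interpolation=cv2.INTER_CUBIC)
cv2.imwrite("pics/c4.png",np.hstack([c("scene_b",310,230),c("side_b",240,230)]))
E
```

```text
position: [0.5037, -0.1149, 0.1931]
ee_rot: [-0.0, 0.102, 0.995, 0.0]
contact_force: [-0.2, -0.4, -2.0]
fix -0.0005 0.0433 z 0.1931 yaw 78.29 F [-0.2 -0.4 -2. ] M [-0.02 -0.02  0.02] t 8.45 w 0.0193 61.597394943237305 q [-0.36  0.23  1.72  0.    1.19 -1.73]
fix -0.0003 0.1031 z 0.1932 yaw 78.28 F [-0.5  0.4 -2.2] M [ 0.   -0.03 -0.  ] t 8.8667 w 0.0193 61.5999698638916 q [-0.24  0.23  1.72  0.    1.19 -1.61]
fix -0.0002 0.1254 z 0.1931 yaw 78.29 F [ 0.2 -0.4 -2.1] M [ 0.01 -0.03 -0.03] t 9.2833 w 0.0192 61.56663179397583 q [-0.2   0.24  1.71 -0.    1.19 -1.57]
```

View pics/c4.png

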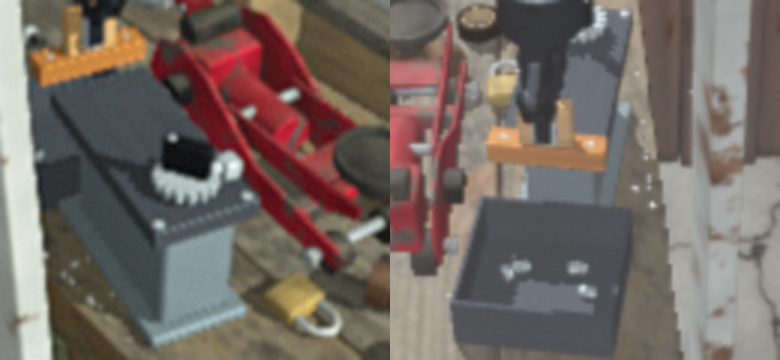

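The plate is now empty in the scene view. The side view shows chips in the tray at (515,268) (apparently two together), (578,268) and (587,292). I'll lift and count them in the tray.

```bash
echo '{"dx": [0,0,0,0,0],"dy": [0,0,-0.0379,-0.0379,-0.0379],"dz": [-0.04,-0.04,0,0,0],"yaw": [0,0,0,0,0]}' | python3 steer.py>/dev/null; python3 st.py c; python3 - <<'E'
from h import *
Y=np.array([.203,.979]);X=np.array([.979,-.203]);O=np.array([.4954,-.1574])
for n in("side_c","wrist_c"):
    im,K,T=load(n)
    c=[proj(K,T,[*(O+X*x+Y*y),.006]) for x,y in [(-.068,.104),(.068,.104),(.068,.228),(-.068,.228)]]
    m=np.zeros(im.shape[:2],np.uint8);cv2.fillPoly(m,[np.int32(c)],1)
    k,l,st,ce=cv2.connectedComponentsWithStats(cv2.inRange(im,(130,)*3,(255,)*3)&(m*255))
    print(n,np.int32(c).tolist())
    for i in range(1,k):
        if st[i,4]>5:
            p=onz(K,T,ce[i],.008)[:2]-O;print(ce[i].round(1),st[i].tolist(),"fix",(p@X).round(3),(p@Y).round(3))
im=cv2.imread("pics/side_c.png");w=cv2.imread("pics/wrist_c.png")
cv2.imwrite("pics/c5.png",np.hstack([cv2.resize(im[290:350,250:330],(640,480),interpolation=cv2.INTER_CUBIC)]))
E
```

```text
fix -0.0001 0.0106 z 0.2743 yaw 78.35 F [ 0.1 -0.9 -2.8] M [-0.06  0.01 -0.04] t 9.85 w 0.0193 61.6451096534729 q [-0.42  0.18  1.59 -0.    1.38 -1.79]
side_c [[318, 312], [273, 308], [264, 340], [312, 345]]
[281.7 319. ] [278, 317, 9, 6, 28] fix 0.034 0.144
[302.3 318.8] [300, 317, 6, 4, 18] fix -0.025 0.136
[304.9 326.6] [302, 325, 7, 4, 19] fix -0.038 0.165
wrist_c [[416, 130], [406, 263], [523, 264], [547, 130]]
[484.  154.6] [483, 153, 3, 5, 7] fix -0.045 0.17
[484.2 165. ] [479, 162, 11, 7, 45] fix -0.036 0.172
[467.4 236.5] [464, 234, 7, 6, 24] fix 0.037 0.164
```

```bash
python3 - <<'E'
from h import *
Y=np.array([.203,.979]);X=np.array([.979,-.203]);O=np.array([.4954,-.1574])
for n in("side_c","wrist_c"):
    im,K,T=load(n)
    c=[proj(K,T,[*(O+X*x+Y*y),.006]) for x,y in [(-.066,.106),(.066,.106),(.066,.226),(-.066,.226)]]
    m=np.zeros(im.shape[:2],np.uint8);cv2.fillPoly(m,[np.int32(c)],255)
    g=im.min(2);print(n,np.percentile(g[m>0],[5,25,50,75,90,95,99]))
    for t in(85,100,115):
        k,l,st,ce=cv2.connectedComponentsWithStats(cv2.inRange(g,t,255)&m)
        print(t,[(ce[i].round(0).tolist(),st[i,2:].tolist(),(onz(K,T,ce[i],.008)[:2]-O)@X.round(3),((onz(K,T,ce[i],.008)[:2]-O)@Y).round(3)) for i in range(1,k) if st[i,4]>5])
    x0,y0=np.min(c,0).astype(int);x1,y1=np.max(c,0).astype(int)
    cv2.imwrite(f"pics/crop_{n}.png",cv2.resize(im[y0:y1,x0:x1,::-1],(400,400),interpolation=cv2.INTER_NEAREST))
cv2.imwrite("pics/c6.png",np.hstack([cv2.imread("pics/crop_side_c.png"),cv2.imread("pics/crop_wrist_c.png")]))
E
```

```text
side_c [ 76.    78.    80.    95.   112.   120.   160.88]
85 [([281.0, 319.0], [12, 10, 66], np.float64(0.035498722660609355), np.float64(0.145)), ([302.0, 319.0], [9, 6, 42], np.float64(-0.02474307329933263), np.float64(0.136)), ([294.0, 330.0], [49, 14, 371], np.float64(-0.008857806447247887), np.float64(0.18))]
100 [([281.0, 319.0], [10, 7, 45], np.float64(0.03566331627128676), np.float64(0.145)), ([302.0, 319.0], [7, 5, 30], np.float64(-0.024472912905793558), np.float64(0.136)), ([295.0, 329.0], [38, 13, 271], np.float64(-0.010480989644876496), np.float64(0.178))]
115 [([281.0, 319.0], [10, 6, 38], np.float64(0.035282414595821474), np.float64(0.145)), ([302.0, 319.0], [7, 4, 24], np.float64(-0.02454859772075878), np.float64(0.136)), ([305.0, 327.0], [7, 4, 25], np.float64(-0.037596632947184155), np.float64(0.164))]
wrist_c [ 60.  63.  85.  89.  90.  91. 123.]
85 [([503.0, 188.0], [76, 79, 4637], np.float64(-0.012967246171565142), np.float64(0.193)), ([431.0, 226.0], [56, 93, 3299], np.float64(0.02588157272908512), np.float64(0.126)), ([467.0, 238.0], [9, 13, 74], np.float64(0.03904647644069751), np.float64(0.163))]
100 [([485.0, 160.0], [12, 18, 154], np.float64(-0.04056011981568633), np.float64(0.171)), ([467.0, 238.0], [9, 12, 63], np.float64(0.039007872251547844), np.float64(0.163))]
115 [([485.0, 160.0], [11, 18, 132], np.float64(-0.04021258778384097), np.float64(0.171)), ([467.0, 238.0], [8, 11, 52], np.float64(0.039015240580547055), np.float64(0.164))]
```

View pics/c6.png

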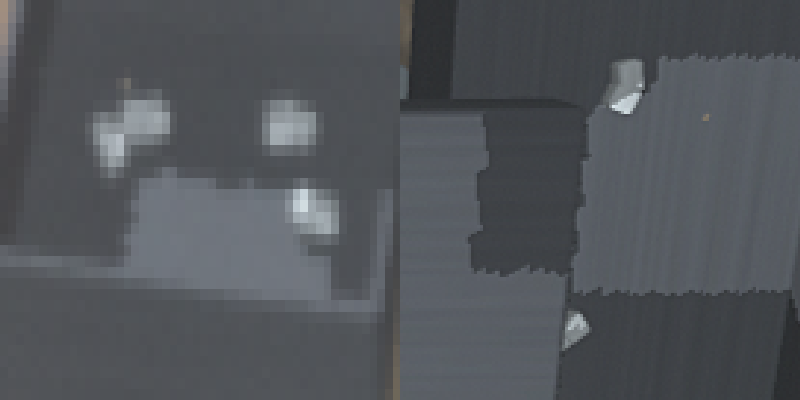

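The side crop shows two chips touching at (130,130), one at (288,125) and one at (313,212): four in the tray, all near its middle. Now I carry the scraper back to its place.

```bash
echo '{"dx": [0,0,0,0,0],"dy": [-0.0379,-0.0379,-0.0379,-0.0379,-0.0379],"dz": [0,0,0,0,0],"yaw": [0,0,0,0,0]}' | python3 steer.py>/dev/null;echo '{"dx": [0,0,0,0,0],"dy": [-0.0379,0,0,0,0],"dz": [0,0.04,0.04,0.04,0.04],"yaw": [0,0,0,0,0]}' | python3 steer.py>/dev/null;echo '{"dx": [0,0,0,0,0],"dy": [0,0,0,0,0],"dz": [0.03,0.01,0,0,0],"yaw": [0,0,0,0,0]}' | python3 steer.py>/dev/null; python3 st.py
```

```text
fix 0.0014 -0.2163 z 0.0753 yaw 78.28 F [-0.7  0.7 -1.6] M [-0.01 -0.04  0.01] t 11.25 w 0.0191 61.53291463851929 q [-0.8   0.44  1.74  0.    0.96 -2.17]
```

```bash
echo '{"dx": [0,0,0,0,0],"dy": [0,0,0,0,0],"dz": [0.012,0.006,0.003,0,0],"yaw": [0,0,0,0,0]}' | python3 steer.py>/dev/null; python3 st.py; echo '{"dx": [0,0,0],"dy": [0,0,0],"dz": [0.001,0,0],"yaw": [0,0,0]}' | python3 steer.py>/dev/null; python3 st.py; echo '{"dx": [0,0,0],"dy": [0,0,0],"dz": [0.001,0,0],"yaw": [0,0,0]}' | python3 steer.py>/dev/null; python3 st.py
```

```text
fix -0.0 -0.2157 z 0.0529 yaw 78.27 F [-0.   0.  -2.2] M [-0.01  0.    0.  ] t 11.6667 w 0.0191 61.808059215545654 q [-0.8   0.46  1.76  0.    0.91 -2.17]
fix 0.0001 -0.2157 z 0.0526 yaw 78.27 F [-1.3  2.1  5.7] M [ 0.24  0.23 -0.06] t 11.9167 w 0.0196 62.61380910873413 q [-0.8   0.46  1.76  0.    0.91 -2.17]
fix 0.0001 -0.2158 z 0.0526 yaw 78.27 F [-1.6  2.4 13. ] M [ 0.42  0.44 -0.01] t 12.1667 w 0.0191 63.6535370349884 q [-0.8   0.46  1.76  0.    0.91 -2.17]
```

```bash
echo '{"dx": [0,0],"dy": [0,0],"dz": [-0.0015,0],"yaw": [0,0]}' | python3 steer.py>/dev/null; echo '{"dx": [0,0,0,0,0],"dy": [0,0,0,0,0],"dz": [0,0,0,0,0],"yaw": [0,0,0,0,0]}' | python3 steer.py .085>/dev/null; python3 st.py; echo '{"dx": [0,0,0,0,0],"dy": [0,0,0,0,0],"dz": [-0.01,-0.03,-0.04,-0.04,-0.04],"yaw": [0,0,0,0,0]}' | python3 steer.py>/dev/null; echo '{"dx": [0,0,0,0,0],"dy": [0,0,0.0377,0.0377,0.0377],"dz": [-0.04,-0.04,0,0,0],"yaw": [0,0,0,0,0]}' | python3 steer.py>/dev/null;  echo '{"dx": [0,0,0,0,0],"dy": [0.0377,0,0,0,0],"dz": [0,0,0,0,0],"yaw": [0,0.12,0.12,0.12,0.12]}' | python3 steer.py>/dev/null;  echo '{"dx": [0,0,0,0,0],"dy": [0,0,0,0,0],"dz": [0,0,0,0,0],"yaw": [0.12,0.12,0.117,0,0]}' | python3 steer.py>/dev/null; python3 st.py d
python3 - <<'E'
from h import *
im,K,T=load("wrist_d")
print("pred disc",proj(K,T,[.4826,-.2211,.156]),"dot",proj(K,T,[.476,-.2101,.19]))
g=cv2.cvtColor(im,cv2.COLOR_RGB2GRAY)
c=proj(K,T,[.476,-.2101,.19]).astype(int);m=np.zeros_like(g);m[c[1]-25:c[1]+25,c[0]-25:c[0]+25]=255
k,l,st,ce=cv2.connectedComponentsWithStats(cv2.inRange(g,120,255)&m);print([(ce[i].round(1),st[i].tolist(),onz(K,T,ce[i],.19).round(4)) for i in range(1,k) if st[i,4]>10])
b=proj(K,T,[.4826,-.2211,.19]).astype(int);m[:]=0;m[b[1]-70:b[1]+70,b[0]-50:b[0]+50]=255
k,l,st,ce=cv2.connectedComponentsWithStats(cv2.inRange(im,(0,)*3,(42,)*3)&m)
for i in range(1,k):
    if st[i,4]>150:
        cn,_=cv2.findContours((l==i).astype(np.uint8),0,2);print("bar",b,cv2.minAreaRect(cn[0]),st[i].tolist())
im2,K1,T1=load("scene_d")
h=cv2.cvtColor(im2,cv2.COLOR_RGB2HSV);w=cv2.inRange(h,(8,130,120),(20,255,255));w[:350]=0;w[390:]=0;w[:,:370]=0;w[:,430:]=0
print("scraper px",cv2.boundingRect(w),"before",end=" ")
im2,K1,T1=load("scene0");h=cv2.cvtColor(im2,cv2.COLOR_RGB2HSV);w=cv2.inRange(h,(8,130,120),(20,255,255));w[:350]=0;w[390:]=0;w[:,:370]=0;w[:,430:]=0;print(cv2.boundingRect(w))
E
```

```text
fix -0.0005 -0.2154 z 0.0513 yaw 78.27 F [-0.3 -0.4  1. ] M [-0.02  0.01  0.03] t 12.75 w 0.0783 0.0 q [-0.8   0.47  1.76  0.    0.91 -2.17]
fix -0.0005 -0.0646 z 0.2921 yaw 30.48 F [ 0.   0.  -0.1] M [ 0.01 -0.1   0.  ] t 14.4167 w 0.0849 0.0 q [-0.56  0.19  1.53  0.    1.42 -1.09]
pred disc [319.1900531  239.78086408] dot [319.1576551  236.14343499]
[(array([316.9, 235.4]), [294, 211, 50, 50, 1333], array([ 0.4746, -0.2104,  0.19  ])), (array([320.4, 236.1]), [315, 231, 12, 11, 107], array([ 0.4766, -0.2097,  0.19  ]))]
bar [319 256] ((320.5, 249.5), (73.0, 21.0), 90.0) [310, 213, 22, 74, 749]
scraper px (377, 356, 43, 28) before (376, 357, 45, 25)
```

```bash
echo '{"dx": [0,0,0,0,0],"dy": [0,0,0,0,0],"dz": [0.036,0.036,0.025,0.01,0],"yaw": [0,0,0,0,0]}' | python3 steer.py>/dev/null; echo '{"dx": [0,0],"dy": [0,0],"dz": [0,0],"yaw": [0,0]}' | python3 steer.py>/dev/null; python3 st.py; echo '{"dx": [0,0,0,0,0],"dy": [0,0,0,0,0],"dz": [0,0,0,0,0],"yaw": [0,0,0,0,0]}' | python3 steer.py 0 60 >/dev/null; echo '{"dx": [0,0,0,0,0],"dy": [0,0,0,0,0],"dz": [0,0,0,0,0],"yaw": [0,0,0,0,0]}' | python3 steer.py >/dev/null; python3 st.py
```

```text
fix 0.0011 -0.0652 z 0.1864 yaw 30.33 F [-0.4 -0.7  0.6] M [-0.02 -0.02 -0.02] t 15.15 w 0.0849 0.0 q [-0.56  0.26  1.71  0.    1.17 -1.09]
fix 0.0008 -0.0637 z 0.1851 yaw 30.3 F [3.7 4.3 1.5] M [ 0.51 -0.48  0.02] t 15.9833 w 0.013 61.37355923652649 q [-0.56  0.26  1.71  0.    1.17 -1.09]
```

```bash
echo '{"dx": [0,0,0,0,0],"dy": [0.0008,0,0,0,0],"dz": [0,0,0,0,0],"yaw": [0,-0.06,-0.06,-0.06,-0.06]}' | python3 steer.py>/dev/null; python3 st.py; echo '{"dx": [0,0,0,0,0],"dy": [0,0,0,0,0],"dz": [0,0,0,0,0],"yaw": [-0.06,-0.06,-0.06,-0.06,-0.06]}' | python3 steer.py>/dev/null; python3 st.py;  echo '{"dx": [0,0,0,0,0],"dy": [0,0,0,0,0],"dz": [0,0,0,0,0],"yaw": [-0.06,-0.06,-0.06,-0.06,0]}' | python3 steer.py>/dev/null; python3 st.py
```

```text
fix 0.0007 -0.064 z 0.1851 yaw 44.22 F [2.  2.  3.9] M [ 0.28 -0.14 -0.03] t 16.4 w 0.0131 61.552544832229614 q [-0.56  0.26  1.71  0.    1.17 -1.33]
fix 0.0005 -0.0644 z 0.1851 yaw 61.4 F [1.6 0.9 3.5] M [ 0.1  -0.15 -0.07] t 16.8167 w 0.0129 61.52500033378601 q [-0.56  0.26  1.71 -0.    1.17 -1.63]
fix 0.0004 -0.0648 z 0.1851 yaw 75.11 F [0.5 0.2 4. ] M [-0.08 -0.06  0.17] t 17.2333 w 0.0131 61.67402386665344 q [-0.56  0.26  1.71 -0.    1.17 -1.87]
```

```bash
for i in 1; do echo '{"dx": [0,0],"dy": [0,0],"dz": [0,0],"yaw": [-0.03,0]}' | python3 steer.py>/dev/null; python3 st.py; echo '{"dx": [0,0],"dy": [0,0],"dz": [0,0],"yaw": [-0.03,0]}' | python3 steer.py>/dev/null; python3 st.py; echo '{"dx": [0,0,0],"dy": [0,0,0],"dz": [0,0,0],"yaw": [-0.03,0,0]}' | python3 steer.py>/dev/null; python3 st.py;echo '{"dx": [0,0,0],"dy": [0,0,0],"dz": [0,0,0],"yaw": [-0.03,0,0]}' | python3 steer.py>/dev/null; python3 st.py; done
```

```text
fix 0.0004 -0.0648 z 0.1851 yaw 76.7 F [ 0.1 -0.5  4.7] M [-0.09  0.01  0.29] t 17.4 w 0.013 61.81875228881836 q [-0.56  0.26  1.71 -0.    1.17 -1.9 ]
fix 0.0005 -0.0649 z 0.1851 yaw 78.38 F [-0.2 -0.7  4.7] M [-0.19  0.01  0.06] t 17.5667 w 0.0127 61.824835538864136 q [-0.56  0.26  1.71 -0.    1.17 -1.93]
fix 0.0005 -0.0648 z 0.1851 yaw 79.84 F [-1.1 -0.9  4.7] M [-0.26  0.04 -0.98] t 17.8167 w 0.0132 63.30355167388916 q [-0.56  0.26  1.71 -0.    1.17 -1.95]
fix 0.0005 -0.0649 z 0.1851 yaw 81.41 F [ 0.1 -0.9  5.3] M [-0.29  0.07 -1.73] t 18.0667 w 0.0131 74.23209307249635 q [-0.56  0.26  1.71  0.    1.17 -1.98]
```

```bash
echo '{"dx": [0,0,0,0,0],"dy": [0,0,0,0,0],"dz": [0,0,0,0,0],"yaw": [0.02,0.02,0.02,0.04,0.04]}' | python3 steer.py>/dev/null; python3 st.py|cut -c1-120; echo '{"dx": [0,0,0,0,0],"dy": [0,0,0,0,0],"dz": [0,0,0,0,0],"yaw": [0.06,0.06,0.06,0.02,0.02]}' | python3 steer.py>/dev/null; python3 st.py|cut -c1-120;  echo '{"dx": [0,0,0,0,0],"dy": [0,0,0,0,0],"dz": [0,0,0,0,0],"yaw": [0.05,0.05,0.02,0.02,0.02]}' | python3 steer.py>/dev/null; python3 st.py|cut -c1-120; echo '{"dx": [0,0,0,0,0],"dy": [0,0,0,0,0],"dz": [0,0,0,0,0],"yaw": [0.06,0.06,0.06,0.06,0.02]}' | python3 steer.py>/dev/null; python3 st.py|cut -c1-120; echo '{"dx": [0,0,0,0,0],"dy": [0,0,0,0,0],"dz": [0,0,0,0,0],"yaw": [0.06,0.06,0.06,0.06,0.06]}' | python3 steer.py>/dev/null; python3 st.py|cut -c1-120;echo '{"dx": [0,0],"dy": [0,0],"dz": [0,0],"yaw": [0,0]}' | python3 steer.py>/dev/null; python3 st.py|cut -c1-120
```

```text
fix 0.0004 -0.0647 z 0.1851 yaw 73.67 F [ 0.6 -0.6  3.7] M [-0.23 -0.03  0.23] t 18.4833 w 0.013 61.62551522254944 q [-0
fix 0.0005 -0.0644 z 0.1851 yaw 61.06 F [0.  0.8 6.5] M [-0.02  0.01 -0.1 ] t 18.9 w 0.013 61.9223427772522 q [-0.56  0.
fix 0.0006 -0.064 z 0.1851 yaw 51.99 F [0.6 1.7 6.3] M [ 0.11 -0.06  0.58] t 19.3167 w 0.0132 62.231630086898804 q [-0.5
fix 0.0008 -0.0638 z 0.1851 yaw 36.92 F [1.  0.9 6.5] M [ 0.28 -0.06 -0.02] t 19.7333 w 0.013 61.93109393119812 q [-0.56
fix 0.0011 -0.0635 z 0.1851 yaw 19.72 F [3.7 1.7 3.1] M [ 0.26 -0.38  0.08] t 20.15 w 0.0131 61.53342247009277 q [-0.56 
fix 0.0011 -0.0634 z 0.1851 yaw 19.9 F [3.3 2.  6.1] M [ 0.3  -0.33  0.08] t 20.3167 w 0.0128 61.852208375930786 q [-0.5
```

```bash
echo '{"dx": [0,0,0],"dy": [0,0,0],"dz": [0,0,0],"yaw": [0.03,0.03,0]}' | python3 steer.py>/dev/null; python3 st.py|cut -c1-120; echo '{"dx": [0,0,0],"dy": [0,0,0],"dz": [0,0,0],"yaw": [0.03,0.03,0]}' | python3 steer.py>/dev/null; python3 st.py|cut -c1-120;  echo '{"dx": [0,0,0],"dy": [0,0,0],"dz": [0,0,0],"yaw": [0.03,0.03,0]}' | python3 steer.py>/dev/null; python3 st.py|cut -c1-120; echo '{"dx": [0,0,0,0,0],"dy": [0,0,0,0,0],"dz": [0,0,0,0,0],"yaw": [0.03,0.02,0,0,0]}' | python3 steer.py>/dev/null; python3 st.py e
```

```text
fix 0.0012 -0.0634 z 0.1851 yaw 16.4 F [3.8 3.3 5.3] M [ 0.39 -0.28  0.03] t 20.5667 w 0.013 61.84006333351135 q [-0.56 
fix 0.0013 -0.0634 z 0.1851 yaw 12.96 F [2.8 3.3 8. ] M [ 0.5  -0.28 -0.07] t 20.8167 w 0.0131 62.2071897983551 q [-0.56
fix 0.0014 -0.0634 z 0.1851 yaw 9.52 F [3.4 2.7 5.8] M [ 0.39 -0.49 -0.31] t 21.0667 w 0.0129 61.89101815223694 q [-0.56
fix 0.0015 -0.0633 z 0.1851 yaw 6.74 F [3.6 3.4 4.7] M [ 0.5  -0.44 -0.1 ] t 21.4833 w 0.013 61.80788576602936 q [-0.56  0.26  1.71  0.    1.17 -0.68]
```

```bash
python3 -c "
from rig import manip
print(manip.sign_off())"
```

```text
the job is handed in; nothing more can be done
None
```

I handed the job in at about 21.5 s: all four chips are in the tray, the scraper is back on its base on the bench, and the gripper still holds the knob at about 62 N at the third notch. The notch position comes from the tool angle and wrist torque rather than a direct view of the bar; no verdict was returned.

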